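# Put the microscope accessories on their outlines

### The job

Put each of the four loose microscope accessories on the storage pad whose printed white outline matches its footprint: centred, standing upright and, for the square and the oblong one, turned to line up with the outline. Set them down gently without dropping or tipping them, and leave the white jar and the opened phone where they are.

Things in the scene. Friction and masses are not known exactly. Their poses are not given: they have to be found in the camera images.
- lens_mid (a point): Auxiliary objective lens: low black cylinder, 54 mm diameter, 26 mm high, standing flat on the bench, with a knurled band and a silver ring round a broad dark glass on top. The point is at its centre, 13 mm above its underside; z up.
- eyepiece_mid (a point): Eyepiece: slim black upright cylinder, 34 mm diameter, 55 mm high, with a silver band near its foot and a small glass on top. The point is at its centre, 27.5 mm above its underside; z up.
- camera_mid (a point): Microscope camera: grey square box, 46 x 46 mm, 36 mm high, with a silver ring and glass on top and four corner screws. The point is at its centre, 18 mm above its underside; x and y run square to its sides, z up. Any quarter turn is as good as another.
- control_mid (a point): Light controller: grey oblong box, 74 mm long (its x), 40 mm wide (its y), 30 mm high, with a silver knob (18 mm across, 8 mm tall, 18 mm from the middle towards +x) on top. The point is at the centre of the box, 15 mm above its underside; z up. Either end may point either way.
- pad_lens: Square black rubber storage pad, 90 x 90 mm, 4 mm thick, fixed flat to the bench; all four pads are alike but for the thin white outline printed in the middle of the top. This one shows the larger circle, 60 mm across. Origin: centre of the underside (the top is 4 mm higher), z up; the outline is centred on it.
- pad_eyepiece: Square black rubber storage pad, 90 x 90 mm, 4 mm thick, fixed flat to the bench; all four pads are alike but for the thin white outline printed in the middle of the top. This one shows the smaller circle, 40 mm across. Origin: centre of the underside (the top is 4 mm higher), z up; the outline is centred on it.
- pad_camera: Square black rubber storage pad, 90 x 90 mm, 4 mm thick, fixed flat to the bench; all four pads are alike but for the thin white outline printed in the middle of the top. This one shows a square, 52 x 52 mm. Origin: centre of the underside (the top is 4 mm higher), z up; the outline is centred on it, its sides along the pad's x and y.
- pad_control: Square black rubber storage pad, 90 x 90 mm, 4 mm thick, fixed flat to the bench; all four pads are alike but for the thin white outline printed in the middle of the top. This one shows an oblong, 80 x 46 mm. Origin: centre of the underside (the top is 4 mm higher), z up; the outline is centred on it, its long side along the pad's x.
- jar: Bystander: small white jar with a white lid, 40 mm diameter, 34 mm high, loose, in the middle of the work area. Not to be disturbed. Origin: centre of its underside.
- phone: Bystander: opened phone lying face down, 148 x 73 mm (long side along its y), 9 mm thick, loose, at the far side of the work area. Not to be disturbed. Origin: centre of its underside.
Not all that is in view belongs to the job. Leave any brown or purple look-alike of the pad_lens alone. What is shaped like the part that bears camera_mid but brown is not meant.

How it is judged:
At the end, for the whole second after the job is handed in: Each accessory stands released and at rest on its own pad (height within 4 mm), upright within 6 degrees, its centre within 10 mm of the outline's; the square and oblong ones turned within 12 degrees of their outlines (square: any quarter turn; oblong: either way round) (horizontal distance between lens_mid and pad_lens below 0.01 m and z of lens_mid in the frame of pad_lens between 0.013 and 0.021 m and angle between each of lens_mid, eyepiece_mid, camera_mid, control_mid's own z axis and vertical below 0.1 rad and linear speed of each of lens, eyepiece, camera, control below 0.02 m/s and angular speed of each of lens, eyepiece, camera, control below 0.15 rad/s and contact force between the fingers and lens below 0.05 N and horizontal distance between eyepiece_mid and pad_eyepiece below 0.01 m and z of eyepiece_mid in the frame of pad_eyepiece between 0.0275 and 0.0355 m and contact force between the fingers and eyepiece below 0.05 N and horizontal distance between camera_mid and pad_camera below 0.01 m and z of camera_mid in the frame of pad_camera between 0.018 and 0.026 m and contact force between the fingers and camera below 0.05 N and (angle between the x axis of camera_mid and the x axis of pad_camera, either way round below 0.21 rad or angle between the x axis of camera_mid and the y axis of pad_camera, either way round below 0.21 rad) and horizontal distance between control_mid and pad_control below 0.01 m and z of control_mid in the frame of pad_control between 0.015 and 0.023 m and contact force between the fingers and control below 0.05 N and angle between the x axis of control_mid and the x axis of pad_control, either way round below 0.21 rad); the robot touches nothing.
It fails at once if the jar or the phone is pushed more than 25 mm or tipped (distance of any of jar, phone from where it was at the start of the episode above 0.025 m or angle between jar's own z axis and vertical above 0.5 rad).
It fails at once if an accessory is tipped over (more than 35 degrees) (angle between any of lens_mid, eyepiece_mid, camera_mid, control_mid's own z axis and vertical above 0.61 rad).
It fails at once if an accessory is dropped or thrown (moves faster than 0.7 m/s, as after a fall of 25 mm, while not held) ((linear speed of lens above 0.7 m/s and contact force between the fingers and lens below 0.05 N) or (linear speed of eyepiece above 0.7 m/s and contact force between the fingers and eyepiece below 0.05 N) or (linear speed of camera above 0.7 m/s and contact force between the fingers and camera below 0.05 N) or (linear speed of control above 0.7 m/s and contact force between the fingers and control below 0.05 N)).
It also fails if it takes over 118 s, if anything falls off the work surface, if the arm or the gripper's body presses on something with over 40 N, if the wrist force passes 120 N, or if a joint passes its speed limit or range.

### The arm

A 6-joint arm with a two-finger parallel gripper is mounted at the origin on the work surface. World frame = base frame: x ahead of the robot, y to its left, z up, the work surface at z = 0. Lengths are in m, angles in rad, forces in N, time in s.
With the tool pointing down it reaches from about 0.225 to 0.875 m from the base axis. Payload 3.4 kg.
Tool frame: the origin (TCP) lies at the very end of the fingers, on their centre line; the grasp point (between the pads) lies 19 mm behind it; z points along the fingers, y is the line along which they close (so a half turn about z gives the same grasp; the last joint's range is limited). The gripper opens to 85 mm and grips with 20 to 120 N. Pads are 22 mm wide; open, the fingers measure 114 mm over their backs; the gripper's body (76 mm by 85 mm) begins 54 mm behind the grasp point. The pads swing forward as they close: fully open they stand 13 mm farther back than shut.
Start: joints at [0.981, 0.276, 1.505, -0, 1.361, -0.121], TCP at [0.26, 0.513, 0.194] pointing down, gripper open.
Joint ranges: [-2.89, 2.89], [-0.75, 2.08], [0.22, 2.7], [-1.18, 4.32], [0.11, 2.71], [-2.7, 2.7]. Speed limits (rad/s): [2.57, 2.57, 3.14, 3.14, 3.14, 3.14].

### API

Orientations are given as a unit quaternion [w, x, y, z].
In Python, from rig import manip, get_image, camera_info gives the robot as it stands. The module is installed in compiled form; this text tells all that it offers.
- The arm moves only by the shell command python3 -m crank 'ROWS' [FORCE]. ROWS is a JSON object of lists of equal length, an entry for each row: "translation": the shift along the tool's x, y, z in mm, a list of three; "roll": the turn about the tool's z in rad; "fingers": the opening, from 0 (shut) to 1 (fully open). A call has 1 to 8 rows; each row shifts and turns the commanded pose from where the row before left it, along the tool's axes as they then stand; what a row does not reach is not made up. A row lasts 1/10 s, in which the tool goes at most 50 mm and 8.59 degrees, less where a joint would pass 70% of its speed; a pose out of reach is approached as far as the arm can. A call is refused whole if a number of a shift passes 50 or a number of a turn 0.15, either way. A call with a gripper value outside its range is refused whole. The fingers move at their own pace and stop on an object; FORCE is the grip in N (left out, the last holds). Time passes only in rows, so rows that do not move let the fingers close. It gives the time, the measured TCP pose, the force, the opening and the grip force at its end, in the units of the state.
- manip.get_state(): the state, without advancing time (a new reading comes with each control period).
- get_image(name): name is "scene" or "top" or "wrist"; returns the picture (400x640x3 uint8, blue, green, red); there is no depth.
- camera_info(name): a dict with "mtx" (3x3 intrinsics, pixels), "rvec" (rotation vector, rad) and "tvec" (3), from world to camera coordinates, as OpenCV has them. Camera axes: x right, y down, z forward; pixel columns grow to the right and rows downward; lengths in m; the calibration is good to about 2 mm. A picture is of the moment at which its call begins: read the wrist's pose just before it. camera_info takes no time and is no camera call; for the wrist camera it gives the pose at the moment of the call.
- manip.sign_off(): hands the job in; it is judged then, once.
The state is a dict: "clock": time; "qpos": joint angles; "qd": joint speeds; "effort": joint torques, N m; "position": TCP position; "ee_rot": TCP orientation; "contact_force": force on the tool from outside, world axes, zero at the start; "moment": the same for the moment, N m; "width": finger opening in m; "gripper_force": force on a finger pad.
Only numpy, scipy, OpenCV 4.12 (cv2) and the standard library are available. Lean on these libraries where they do the work, as an engineer would, in place of code of your own. Each camera call takes 0.05 s, during which the arm holds its last target. There are 200 camera calls.

## Working session

There is one attempt and no reset: what is moved stays moved. The work goes in short steps, Python scripts to look and compute and a shell command to move; the robot and the scene stay as the last step left them, time stands still between calls to the robot, and variables do not carry over. Pictures are saved under pics/ and viewed, at most 14 in all, crops included, and the job is handed in when it is done.

```bash
mkdir -p pics; python3 - <<'E'
from rig import manip,get_image,camera_info
import cv2
for n in("top","scene"):
    cv2.imwrite(f"pics/{n}0.png",get_image(n)); c=camera_info(n); print(n,c)
s=manip.get_state();print(s)
E
```

```text
top {'mtx': array([[439.15065961,   0.        , 316.64255751],
       [  0.        , 439.15065961, 194.28554927],
       [  0.        ,   0.        ,   1.        ]]), 'rvec': array([ 2.18799917, -2.18768338,  0.07633852]), 'tvec': array([-0.04875765,  0.49349608,  1.35266695])}
scene {'mtx': array([[400.73084057,   0.        , 327.71053433],
       [  0.        , 400.73084057, 195.79584692],
       [  0.        ,   0.        ,   1.        ]]), 'rvec': array([ 1.89647711,  1.26896013, -0.61082874]), 'tvec': array([-0.1553108 , -0.21144707,  1.42066178])}
{'clock': 0.1, 'qpos': array([ 9.81011625e-01,  2.76509697e-01,  1.50600779e+00, -3.71048817e-05,
        1.36070745e+00, -1.20986827e-01]), 'qd': array([ 0.0002699 , -0.00123351, -0.00371144,  0.00047039,  0.00027172,
        0.0004477 ]), 'effort': array([ 5.74219193e-04, -4.17703414e+01, -2.46406424e+01, -2.15684636e-04,
        5.76323597e-03,  1.11724952e-05]), 'position': array([0.25950324, 0.51250895, 0.19353834]), 'ee_rot': array([-2.66970741e-04,  2.32254547e-01,  9.72654697e-01, -7.71456053e-04]), 'contact_force': array([ 0.17879375,  0.58575819, -0.00963254]), 'moment': array([0.01424827, 0.00414168, 0.06633006]), 'gripper_force': 0.0, 'width': 0.08562361619936651}
```

View pics/top0.png

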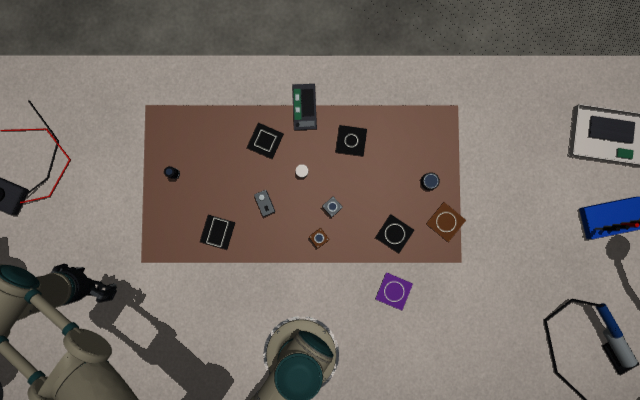

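View pics/scene0.png

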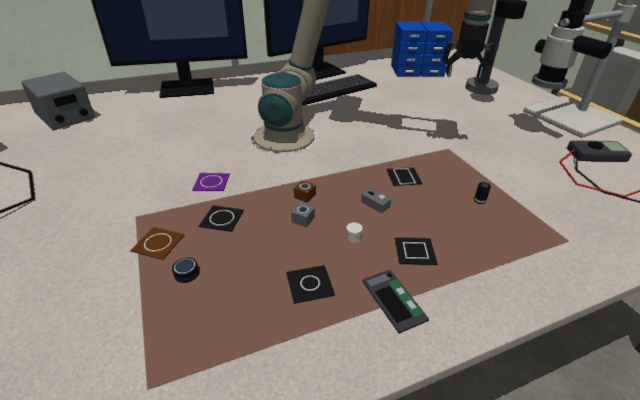

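The top view shows the lens at (430,181), the eyepiece at (172,173), the grey camera at (332,206) and the controller at (263,203).

| Pad | Pixel |
|---|---|
| Lens | (394,233) |
| Eyepiece | (351,140) |
| Camera (square) | (265,140) |
| Control (oblong) | (217,231) |

Look-alikes to leave alone are the brown box (319,238), the brown pad (446,221) and the purple pad (394,291). The bystanders are the jar (302,171) and the phone (304,107).

```bash
cat > h.py <<'E'
from rig import manip,get_image,camera_info
import cv2,numpy as np
def ray(c,uv,z):
    R=cv2.Rodrigues(c["rvec"])[0]; C=-R.T@c["tvec"]
    d=R.T@np.linalg.inv(c["mtx"])@np.r_[uv,1]
    return C+d*(z-C[2])/d[2]
def proj(c,p): return cv2.projectPoints(np.float64([p]),c["rvec"],c["tvec"],c["mtx"],None)[0][0,0]
def blob(mask,uv):
    "contour nearest to uv with area>15"
    cs=[k for k in cv2.findContours(mask.astype('uint8'),cv2.RETR_EXTERNAL,cv2.CHAIN_APPROX_NONE)[0] if cv2.contourArea(k)>15]
    return min(cs,key=lambda k:np.hypot(*(k.reshape(-1,2).mean(0)-uv)))
def rect(c,k,z):
    "min-area rectangle of contour cast onto plane z: centre, sizes, long-axis angle(deg)"
    P=np.float32([ray(c,q,z)[:2]*1000 for q in k.reshape(-1,2)])
    (x,y),(w,h),a=cv2.minAreaRect(P)
    if w<h: w,h,a=h,w,a+90
    return round(x/1000,4),round(y/1000,4),round(float(w),1),round(float(h),1),round((a+90)%180-90,1)
def tcp():
    s=manip.get_state();w,x,y,z=s["ee_rot"]
    return s["position"],np.degrees(np.arctan2(2*(x*y+w*z),1-2*(y*y+z*z))),s
E
python3 - <<'E'
from h import *
im=cv2.imread("pics/top0.png");c=camera_info("top")
hsv=cv2.cvtColor(im,cv2.COLOR_BGR2HSV);S,V=hsv[...,1],hsv[...,2]
I=im.astype(int);mat=(I[...,2]-I[...,0]>25)
for n,uv,z in[("lens",(430,181),.026),("eye",(172,173),.03),("cam",(332,206),.036),("ctl",(263,203),.03),("jar",(302,171),.034),("phone",(304,107),.009)]:
    m=~mat
    print(n,rect(c,blob(m,uv),z))
for n,uv in[("Plens",(394,233)),("Peye",(351,140)),("Pcam",(265,140)),("Pctl",(217,231))]:
    dark=blob(V<45,uv); z=np.zeros(V.shape,'uint8');cv2.drawContours(z,[dark],-1,1,-1)
    print(n,rect(c,dark,.004),rect(c,blob((V>75)&(cv2.erode(z,np.ones((3,3)))>0),uv),.004))
print(tcp()[:2])
cr=im[80:310,140:470];cv2.imwrite("pics/c.png",cv2.resize(cr,None,fx=2.4,fy=2.4,interpolation=cv2.INTER_CUBIC))
cv2.imwrite("pics/w0.png",get_image("wrist"));c=camera_info("wrist");R=cv2.Rodrigues(c["rvec"])[0];print(c["mtx"],-R.T@c["tvec"],R)
E
```

```text
lens (0.4949, -0.0599, 2040.6, 1239.6, -89.9)
eye (0.4947, -0.0599, 2034.6, 1236.0, -89.9)
cam (0.4942, -0.0598, 2025.6, 1230.5, -89.9)
ctl (0.4947, -0.0599, 2034.6, 1236.0, -89.9)
jar (0.4944, -0.0598, 2028.6, 1232.3, -89.9)
phone (0.4961, -0.0601, 2066.2, 1255.1, -89.9)
Plens (0.3717, -0.2914, 89.6, 87.8, 56.8) (0.373, -0.2924, 62.5, 59.5, -0.6)
Peye (0.6665, -0.1572, 89.1, 88.3, 82.5) (0.6672, -0.1578, 40.9, 40.5, -44.9)
Pcam (0.6659, 0.1161, 90.0, 88.5, 66.5) (0.6664, 0.1162, 56.4, 55.2, -24.1)Traceback (most recent call last):
  File "<stdin>", line 10, in <module>
  File "h.py", line 11, in blob
    return min(cs,key=lambda k:np.hypot(*(k.reshape(-1,2).mean(0)-uv)))
ValueError: min() iterable argument is empty
```

```bash
python3 - <<'E'
from h import *
im=cv2.imread("pics/top0.png");c=camera_info("top")
V=cv2.cvtColor(im,cv2.COLOR_BGR2HSV)[...,2];I=im.astype(int);mat=(I[...,2]-I[...,0]>25)
for n,uv,z in[("lens",(430,181),.026),("eye",(172,173),.03),("cam",(332,206),.036),("ctl",(263,203),.03),("jar",(302,171),.034)]:
    w=np.zeros(V.shape,bool);u,v=uv;w[v-20:v+21,u-20:u+21]=1
    print(n,rect(c,blob(~mat&w,uv),z))
uv=(217,231);w=np.zeros(V.shape,bool);w[210:253,196:239]=1
print(rect(c,blob(~mat&w,uv),.004),[rect(c,k,.004) for k in cv2.findContours(((V>75)&~mat&w).astype('uint8'),1,1)[0] if len(k)>8])
print(V[231,198:238],tcp()[:2])
cr=im[80:310,140:470];cv2.imwrite("pics/c.png",cv2.resize(cr,None,fx=2.4,fy=2.4,interpolation=cv2.INTER_CUBIC))
cv2.imwrite("pics/w0.png",get_image("wrist"));c=camera_info("wrist");R=cv2.Rodrigues(c["rvec"])[0];print(c["mtx"],-R.T@c["tvec"],R)
E
```

```text
lens (0.5336, -0.3983, 62.2, 54.6, -45.5)
eye (0.5586, 0.4008, 51.1, 41.2, 45.5)
cam (0.4539, -0.0935, 54.3, 47.7, -45.1)
ctl (0.4646, 0.1131, 79.7, 44.2, 23.1)
jar (0.5629, -0.0019, 46.6, 40.2, 0.2)
(0.3766, 0.2631, 91.3, 90.1, -16.1) [(0.3764, 0.2635, 81.9, 48.8, -16.0), (0.3767, 0.2634, 84.5, 48.8, -16.0)]
[105 104 106 106  75  28  16  17  18  14  18 118  65  25  17  16  17  15
  16  17  17  16  17  17  17  16  67 110  42  17  16  17  16  17  42 100
 108 108 108 108] (array([0.25950324, 0.51250895, 0.19353834]), np.float64(153.1402978510442))
[[343.25976587   0.         320.03387753]
 [  0.         343.25976587 197.56233047]
 [  0.           0.           1.        ]] [0.19390207 0.54698609 0.37263975] [[ 0.45084141  0.89260216 -0.00184308]
 [ 0.8538627  -0.43067107  0.29230278]
 [ 0.26011633 -0.13335593 -0.95632405]]
```

View pics/c.png

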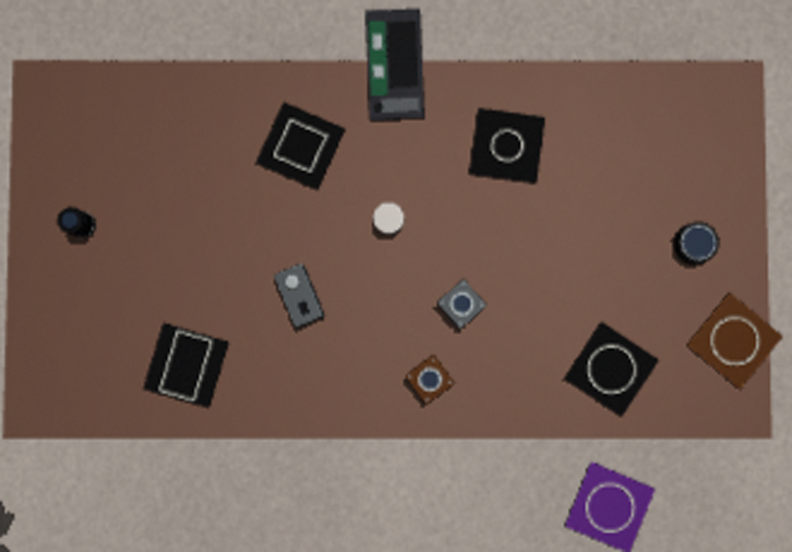

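View pics/w0.png

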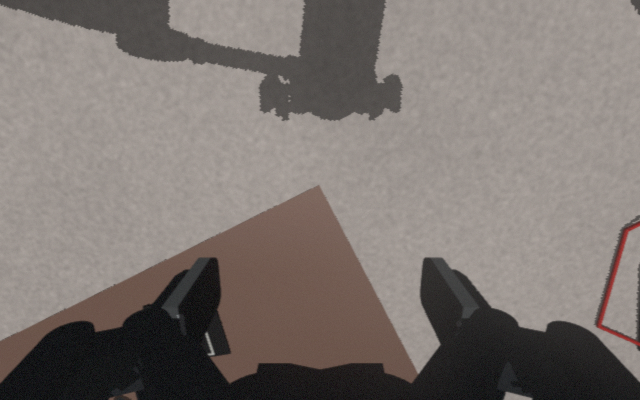

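The crop confirms the choices. Grey camera is at crop (462,304) and the controller at (299,297). The lens is at (695,244), the eyepiece at (75,223), and the outlines match the pads. The wrist view shows the area ahead of the fingers; a point below the TCP lies near row 160.

Going above the eyepiece now, about -317 mm along tool x and +36 mm along y.

```bash
cat >> h.py <<'E'
def delta(x,y,z,yaw=None):
    "print tool-axis shift (mm) to target and roll (rad) to yaw (mod 180), translation given for both before and after the roll"
    p,a,s=tcp(); d=(np.r_[x,y,z]-p)*1000
    r=0 if yaw is None else np.radians((a-yaw+90)%180-90)
    for t in(a,a-np.degrees(r)):
        t=np.radians(t);print("shift",np.round([d[0]*np.cos(t)+d[1]*np.sin(t),d[0]*np.sin(t)-d[1]*np.cos(t),-d[2]],1),end=" ")
    print("roll",round(r,3),"pos",np.round(p,4),"yaw",round(a,1),"q6",round(s["qpos"][5],2))
def snap(name,f=1):
    c=camera_info("wrist");im=get_image("wrist");cv2.imwrite(f"pics/{name}.png",im);return c,im
E
python3 -m crank '{"translation":[[-45,5,0],[-45,5,0],[-45,5,0],[-45,5,0],[-45,5,0],[-46,5,0],[-46,6,0],[0,0,0]],"roll":[0,0,0,0,0,0,0,0],"fingers":[1,1,1,1,1,1,1,1]}' 60
python3 -m crank '{"translation":[[0,0,0],[0,0,0],[0,0,0]],"roll":[0,0,0],"fingers":[1,1,1]}'
python3 - <<'E'
from h import *
c,im=snap("eye1");delta(.5586,.4008,.194);print(proj(c,(.5586,.4008,.0275)))
E
```

```text
clock: 0.95
position: [0.5649, 0.3987, 0.1927]
ee_rot: [0.002, 0.235, 0.972, -0.001]
contact_force: [-0.2, 0.3, 0.6]
width: 0.0855
gripper_force: 0.0
clock: 1.25
position: [0.5574, 0.4026, 0.1945]
ee_rot: [-0.0, 0.232, 0.973, 0.0]
contact_force: [-0.4, 0.3, 0.2]
width: 0.0857
gripper_force: 0.0
shift [-1.8 -1.2  0.7] shift [-1.8 -1.2  0.7] roll 0 pos [0.5575 0.4027 0.1947] yaw 153.2 q6 -0.58
[318.31855615 169.90740609]
```

View pics/eye1.png

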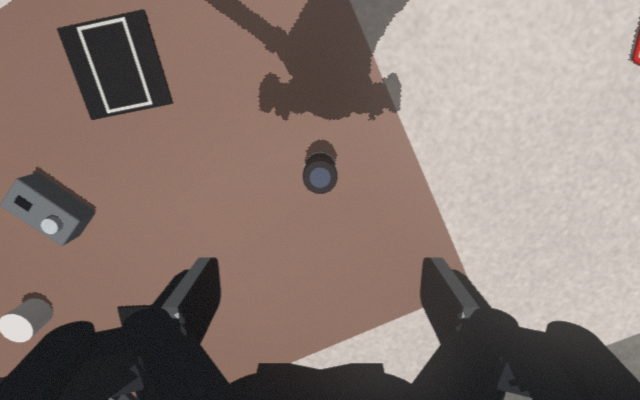

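The eyepiece stands at (320,177), top rim, between the fingers. The controller is at (45,210) and its pad at (115,63).

```bash
python3 - <<'E'
from h import *
c=camera_info("wrist");im=cv2.imread("pics/eye1.png").astype(int)
w=np.zeros(im.shape[:2],bool);w[130:210,285:355]=1
g=blob((im[...,0]-im[...,2]>20)&w,(320,177));(u,v),r=cv2.minEnclosingCircle(g)
print(u,v,r,ray(c,(u,v),.055))
u,v=320,177;print(ray(c,(u,v),.055),ray(c,(u,v+17),.055),ray(c,(u-17,v),.055))
x,y,_=ray(c,cv2.minEnclosingCircle(g)[0],.055)
delta(x,y,.012)
# controller & pad estimates
ctl=c;
E
```

```text
319.5 177.07142639160156 9.649566650390625 [0.56016977 0.40157505 0.055     ]
[0.56032146 0.40203234 0.055     ] [0.57541259 0.39444146 0.055     ] [0.55304019 0.38755339 0.055     ]
shift [ -2.9   0.2 182.7] shift [ -2.9   0.2 182.7] roll 0 pos [0.5575 0.4027 0.1947] yaw 153.2 q6 -0.58
```

```bash

python3 -m crank '{"translation":[[-1,0,36],[-1,0,36],[-1,0,36],[0,0,30],[0,0,20],[0,0,15],[0,0,10],[0,0,0]],"roll":[0,0,0,0,0,0,0,0],"fingers":[1,1,1,1,1,1,1,1]}' 40
python3 -m crank '{"translation":[[0,0,0],[0,0,0],[0,0,0],[0,0,0],[0,0,0],[0,0,0],[0,0,0],[0,0,0]],"roll":[0,0,0,0,0,0,0,0],"fingers":[1,1,0.3,0.3,0.3,0.3,0.3,0.3]}'
python3 -m crank '{"translation":[[0,0,0],[0,0,0],[0,0,0],[0,0,0],[0,0,0],[0,0,0],[0,0,0],[0,0,0]],"roll":[0,0,0,0,0,0,0,0],"fingers":[0.2,0.2,0.2,0.2,0.2,0.2,0.2,0.2]}'
python3 - <<'E'
from h import *
delta(.6669,-.1575,.12)
E
```

```text
clock: 2.1
position: [0.5606, 0.4005, 0.0104]
ee_rot: [-0.001, 0.232, 0.973, -0.001]
contact_force: [-0.8, -0.0, -0.1]
width: 0.0854
gripper_force: 0.0
clock: 2.9
position: [0.5618, 0.4005, 0.0119]
ee_rot: [0.0, 0.232, 0.973, 0.0]
contact_force: [-0.7, -0.5, 4.4]
width: 0.0314
gripper_force: 39.4
clock: 3.7
position: [0.5618, 0.4006, 0.0119]
ee_rot: [0.0, 0.232, 0.973, 0.0]
contact_force: [-1.3, -1.9, 5.4]
width: 0.0314
gripper_force: 39.5
shift [-345.9 -450.4 -108.1] shift [-345.9 -450.4 -108.1] roll 0 pos [0.5618 0.4006 0.0119] yaw 153.1 q6 -0.58
```

```bash

python3 -m crank '{"translation":[[0,0,-10],[0,0,-20],[0,0,-30],[0,0,-30],[0,0,-18],[-10,-13,0],[-20,-26,0],[-22,-29,0]],"roll":[0,0,0,0,0,0,0,0],"fingers":[0.2,0.2,0.2,0.2,0.2,0.2,0.2,0.2]}'
python3 -m crank '{"translation":[[-22,-29,0],[-22,-29,0],[-22,-29,0],[-22,-29,0],[-22,-29,0],[-22,-29,0],[-22,-29,0],[-22,-29,0]],"roll":[0,0,0,0,0,0,0,0],"fingers":[0.2,0.2,0.2,0.2,0.2,0.2,0.2,0.2]}'
python3 -m crank '{"translation":[[-22,-29,0],[-22,-29,0],[-22,-29,0],[-22,-29,0],[-20,-26,0],[-10,-12,0],[0,0,0],[0,0,0]],"roll":[0,0,0,0,0,0,0,0],"fingers":[0.2,0.2,0.2,0.2,0.2,0.2,0.2,0.2]}'
python3 - <<'E'
from h import *
delta(.6669,-.1575,.017);c,im=snap("eye2")
E
```

```text
clock: 4.5
position: [0.5762, 0.3147, 0.1176]
ee_rot: [-0.001, 0.231, 0.973, -0.001]
contact_force: [0.5, -0.0, -1.0]
width: 0.0311
gripper_force: 39.8
clock: 5.3
position: [0.6279, 0.0273, 0.1174]
ee_rot: [-0.002, 0.232, 0.973, -0.001]
contact_force: [-0.0, 0.8, -1.1]
width: 0.0315
gripper_force: 39.8
clock: 6.1
position: [0.664, -0.1599, 0.1182]
ee_rot: [-0.001, 0.232, 0.973, 0.001]
contact_force: [0.2, 0.1, -0.8]
width: 0.0315
gripper_force: 39.8
shift [ -1.5   3.4 101.2] shift [ -1.5   3.4 101.2] roll 0 pos [ 0.664  -0.1599  0.1182] yaw 153.1 q6 -1.44
```

View pics/eye2.png

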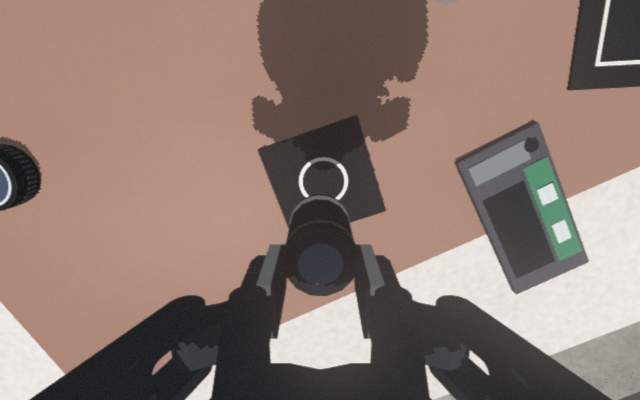

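The eyepiece is held upright and the pad circle is around (323,182), partly hidden.

```bash
python3 - <<'E'
from h import *
c=camera_info("wrist");im=cv2.imread("pics/eye2.png");V=im.min(2)
w=np.zeros(V.shape,bool);w[155:212,295:352]=1
p=np.argwhere((V>130)&w)[:,::-1];P=np.array([ray(c,q,.004)[:2] for q in p])
A=np.c_[2*P,np.ones(len(P))];s=np.linalg.lstsq(A,(P**2).sum(1),rcond=None)[0];print(s[:2],(s[2]+s[0]**2+s[1]**2)**.5,len(P))
delta(s[0],s[1],.017)
E
```

```text
[ 0.66591589 -0.15620868] 0.020120525214862177 358
shift [ -0.2   3.5 101.6] shift [ -0.2   3.5 101.6] roll 0 pos [ 0.6642 -0.1592  0.1186] yaw 153.2 q6 -1.44
```

```bash

python3 -m crank '{"translation":[[-1,1,15],[-1,1,25],[0,1,25],[0,0,18],[0,0,10],[0,0,5],[0,0,3],[0,0,0]],"roll":[0,0,0,0,0,0,0,0],"fingers":[0.2,0.2,0.2,0.2,0.2,0.2,0.2,0.2]}'
python3 -m crank '{"translation":[[0,0,0],[0,0,1],[0,0,0],[0,0,0]],"roll":[0,0,0,0],"fingers":[0.2,0.2,0.2,0.2]}'
python3 -m crank '{"translation":[[0,0,0],[0,0,0],[0,0,0],[0,0,0],[0,0,0],[0,0,0],[0,0,0],[0,0,0]],"roll":[0,0,0,0,0,0,0,0],"fingers":[0.4,0.5,0.6,0.7,0.8,0.9,1,1]}'
python3 -m crank '{"translation":[[0,0,-10],[0,0,-30],[0,0,-45],[0,0,-45],[0,0,-40],[0,0,-8],[0,0,0],[0,0,0]],"roll":[0,0,0,0,0,0,0,0],"fingers":[1,1,1,1,1,1,1,1]}'
python3 - <<'E'
from h import *
c,im=snap("eye3");p=ray(c,(320,177),.059);print(p)
w=np.zeros(im.shape[:2],bool);w[120:230,260:380]=1;I=im.astype(int)
g=blob((I[...,0]-I[...,2]>15)&w,(320,177));(u,v),r=cv2.minEnclosingCircle(g);print(u,v,r,ray(c,(u,v),.059))
delta(.5336,-.3983,.194)
E
```

```text
clock: 6.95
position: [0.6686, -0.1589, 0.0186]
ee_rot: [0.0, 0.232, 0.973, 0.0]
contact_force: [0.9, -0.2, -0.9]
width: 0.0313
gripper_force: 39.8
clock: 7.35
position: [0.6684, -0.1592, 0.0176]
ee_rot: [0.0, 0.232, 0.973, 0.0]
contact_force: [-0.1, -0.2, -0.7]
width: 0.0316
gripper_force: 39.8
clock: 8.15
position: [0.6683, -0.159, 0.0173]
ee_rot: [0.0, 0.232, 0.973, 0.0]
contact_force: [-0.5, 0.1, 0.0]
width: 0.0855
gripper_force: 0.0
clock: 8.95
position: [0.6673, -0.1587, 0.1941]
ee_rot: [-0.001, 0.232, 0.973, 0.0]
contact_force: [-1.0, 0.0, 0.4]
width: 0.0853
gripper_force: 0.0
[ 0.66890883 -0.1587998   0.059     ]
319.58660888671875 174.3188934326172 10.668557167053223 [ 0.66643135 -0.15798257  0.059     ]
shift [  10.7 -274.1   -0.8] shift [  10.7 -274.1   -0.8] roll 0 pos [ 0.667  -0.1586  0.1932] yaw 153.1 q6 -1.44
```

Eyepiece is placed within 2 mm. Now the lens.

```bash

python3 -m crank '{"translation":[[2,-35,0],[2,-45,0],[2,-45,0],[2,-45,0],[2,-45,0],[1,-40,0],[0,-19,0],[0,0,0]],"roll":[0,0,0,0,0,0,0,0],"fingers":[1,1,1,1,1,1,1,1]}'
python3 -m crank '{"translation":[[0,0,0],[0,0,0],[0,0,0]],"roll":[0,0,0],"fingers":[1,1,1]}'
python3 - <<'E'
from h import *
c,im=snap("lens1");print(proj(c,(.5336,-.3983,.026)))
w=np.zeros(im.shape[:2],bool);w[100:260,240:400]=1;I=im.astype(int)
g=blob((I[...,0]-I[...,2]>15)&w,(320,177));(u,v),r=cv2.minEnclosingCircle(g);p=ray(c,(u,v),.026);print(u,v,r,p,rect(c,g,.026))
delta(p[0],p[1],.004)
E
```

```text
clock: 9.8
position: [0.5328, -0.4003, 0.1931]
ee_rot: [-0.002, 0.234, 0.972, 0.001]
contact_force: [0.6, 1.2, 0.1]
width: 0.0853
gripper_force: 0.0
clock: 10.1
position: [0.5356, -0.3968, 0.1952]
ee_rot: [-0.0, 0.231, 0.973, 0.0]
contact_force: [-0.4, 0.3, 0.4]
width: 0.0855
gripper_force: 0.0
[317.11091807 166.65165233]
314.3858337402344 169.10617065429688 19.446569442749023 [ 0.5346401  -0.40198408  0.026     ] (0.5346, -0.4021, 39.9, 39.3, 18.3)
shift [ -1.5  -4.8 191.3] shift [ -1.5  -4.8 191.3] roll 0 pos [ 0.5355 -0.397   0.1953] yaw 153.3 q6 -1.85
```

View pics/lens1.png

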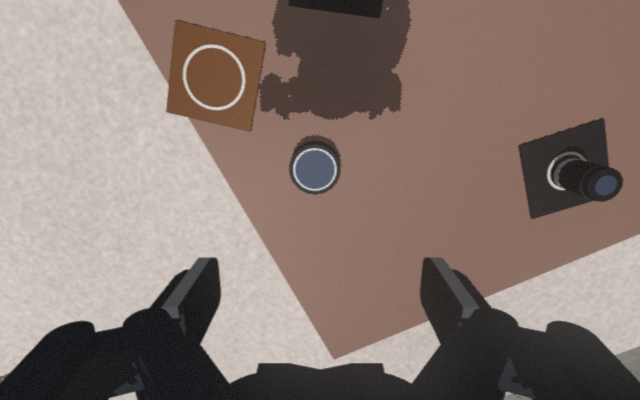

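The lens glass is at (314,169), the brown pad at (213,78), and the eyepiece stands on its pad at (605,183). Descending on the lens.

```bash

python3 -m crank '{"translation":[[0,-2,36],[0,-3,40],[0,0,40],[0,0,30],[0,0,20],[0,0,15],[0,0,8],[0,0,2]],"roll":[0,0,0,0,0,0,0,0],"fingers":[1,1,1,1,1,1,1,1]}' 40
python3 -m crank '{"translation":[[0,0,0],[0,0,0],[0,0,0],[0,0,0],[0,0,0],[0,0,0],[0,0,0],[0,0,0]],"roll":[0,0,0,0,0,0,0,0],"fingers":[1,1,0.5,0.5,0.5,0.4,0.4,0.4]}'
python3 - <<'E'
from h import *
delta(.5346,-.402,.004)
delta(.3724,-.2919,.08)
E
```

```text
clock: 10.95
position: [0.5324, -0.402, 0.0035]
ee_rot: [-0.001, 0.232, 0.973, 0.0]
contact_force: [0.1, -0.0, -0.2]
width: 0.0851
gripper_force: 0.0
clock: 11.75
position: [0.5324, -0.403, 0.0043]
ee_rot: [0.0, 0.232, 0.973, 0.0]
contact_force: [0.3, -0.2, 0.1]
width: 0.0341
gripper_force: 0.0
shift [-1.6  1.9  0.3] shift [-1.6  1.9  0.3] roll 0 pos [ 0.5324 -0.403   0.0043] yaw 153.1 q6 -1.85
shift [192.9  26.8 -75.7] shift [192.9  26.8 -75.7] roll 0 pos [ 0.5324 -0.403   0.0043] yaw 153.1 q6 -1.85
```

The fingers closed on nothing, so I'll look.

```bash
python3 - <<'E'
from h import *
c,im=snap("lens2");a=im
b=get_image("top");cr=b[150:210,390:470]
o=np.zeros((400,800,3),'uint8');o[:320,:512]=cv2.resize(a,(512,320));o[:216,512:]=cv2.resize(cr,(288,216));cv2.imwrite("pics/l2.png",o)
E
```

```text
(no output)
```

View pics/l2.png

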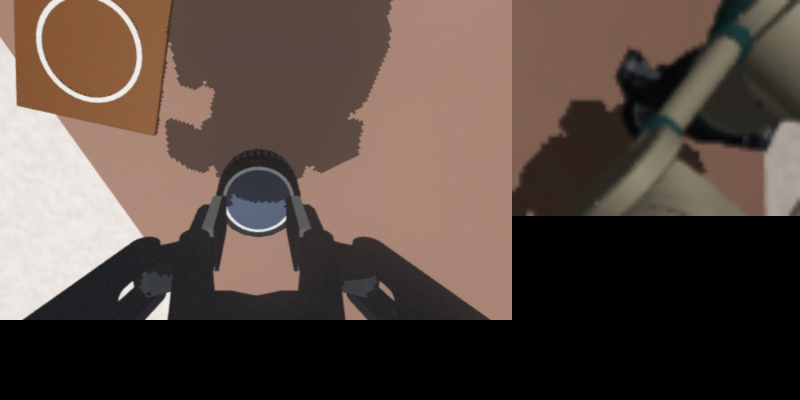

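```bash
python3 - <<'E'
from h import *
c=camera_info("wrist");im=cv2.imread("pics/lens2.png").astype(int)
w=np.zeros(im.shape[:2],bool);w[180:310,260:380]=1
k=blob((im[...,0]-im[...,2]>15)&w,(322,250));print(rect(c,k,.026),rect(c,k,.05))
for z in(.026,.03,.04):print(z,ray(c,(322,249),z),proj(c,(.5346,-.402,z)))
for z in(0.004,.015,.03):print(z,proj(c,(.5324,-.403,z)))
E
```

```text
(0.5421, -0.4068, 37.6, 23.5, 57.1) (0.5306, -0.401, 31.8, 20.0, 57.1)
0.026 [ 0.53400597 -0.40180667  0.026     ] [322.18753057 250.12119325]
0.03 [ 0.53229043 -0.40096676  0.03      ] [322.23366297 253.69372201]
0.04 [ 0.52800159 -0.39886698  0.04      ] [322.35869951 263.37664704]
0.004 [318.62049176 230.50552478]
0.015 [318.53215586 238.4515087 ]
0.03 [318.3938928  250.88853597]
```

The lens has not moved (ray gives 0.534, -0.402) and the fingers closed above it. The swing leaves the half-closed pads higher than I assumed, so I'll open and go lower while watching the force.

```bash

python3 -m crank '{"translation":[[0,0,-2],[0,0,0],[0,0,0],[-1,1,0],[-1,1,0],[0,0,2],[0,0,5],[0,0,0]],"roll":[0,0,0,0,0,0,0,0],"fingers":[1,1,1,1,1,1,1,1]}'
python3 -m crank '{"translation":[[0,0,3],[0,0,0],[0,0,0]],"roll":[0,0,0],"fingers":[1,1,1]}'
python3 -m crank '{"translation":[[0,0,0],[0,0,0],[0,0,0],[0,0,0],[0,0,0],[0,0,0],[0,0,0],[0,0,0]],"roll":[0,0,0,0,0,0,0,0],"fingers":[0.8,0.75,0.7,0.65,0.6,0.6,0.6,0.6]}'
```

```text
clock: 12.65
position: [0.5345, -0.4015, -0.0018]
ee_rot: [-0.001, 0.232, 0.973, 0.001]
contact_force: [-1.0, 0.5, -0.5]
width: 0.0855
gripper_force: 0.0
clock: 12.95
position: [0.535, -0.4021, -0.0039]
ee_rot: [-0.0, 0.232, 0.973, 0.0]
contact_force: [0.4, 0.2, -0.1]
width: 0.0855
gripper_force: 0.0
clock: 13.75
position: [0.5351, -0.4021, -0.0037]
ee_rot: [-0.0, 0.232, 0.973, 0.0]
contact_force: [-0.7, -0.8, -0.4]
width: 0.051
gripper_force: 0.0
```

```bash

python3 -m crank '{"translation":[[0,0,0],[0,0,0],[0,0,0],[0,0,0],[0,0,0],[0,0,0]],"roll":[0,0,0,0,0,0],"fingers":[0.55,0.5,0.5,0.5,0.5,0.5]}'
```

```text
clock: 14.35
position: [0.5351, -0.4021, -0.0037]
ee_rot: [0.0, 0.232, 0.973, 0.0]
contact_force: [0.4, 0.1, 0.4]
width: 0.0424
gripper_force: 0.0
```

```bash
python3 - <<'E'
from h import *
c,im=snap("lens3");a=im[190:390,200:440]
b=get_image("scene");u,v=proj(camera_info("scene"),(.535,-.402,.02)).astype(int);cr=b[v-60:v+40,u-60:u+60]
o=np.zeros((500,800,3),'uint8');o[:400,:480]=cv2.resize(a,(480,400),interpolation=2);o[:266,480:800]=cv2.resize(cr,(320,266),interpolation=2);cv2.imwrite("pics/l3.png",o)
E
```

```text
(no output)
```

View pics/l3.png

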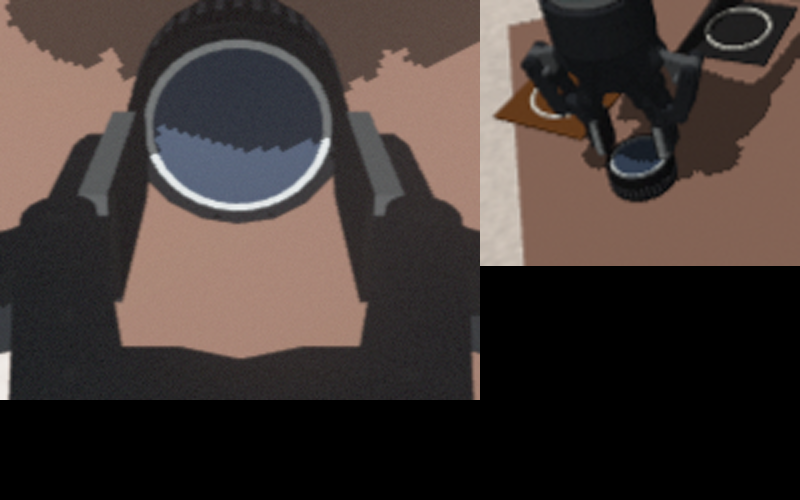

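```bash
python3 - <<'E'
from h import *
c=camera_info("wrist")
k=(319.5,252.5);print(ray(c,k,.026),tcp()[0]);
# where do finger pad edges sit: scene camera pic
b=get_image("scene");cs=camera_info("scene")
R=cv2.Rodrigues(c["rvec"])[0]
for x in(0,.011,-.011):
  for z in(-.0037,.01,.03,.05):
    t=np.radians(153.1);P=np.r_[.5351,-.4021,0]+x*np.r_[np.cos(t),np.sin(t),0]
    y=np.r_[np.sin(t),-np.cos(t),0]*.021
    print(x,z,[np.round((proj(c,P+s*y+[0,0,z])-[200,190])*2) for s in(-1,1)])
E
```

```text
[ 0.5344066  -0.40114824  0.026     ] [ 0.53508746 -0.40207411 -0.00373043]
0 -0.0037 [array([163.,  81.]), array([312.,  81.])]
0 0.01 [array([157., 101.]), array([317., 102.])]
0 0.03 [array([147., 137.]), array([326., 137.])]
0 0.05 [array([134., 181.]), array([338., 182.])]
0.011 -0.0037 [array([161.,  44.]), array([313.,  44.])]
0.011 0.01 [array([155.,  62.]), array([319.,  62.])]
0.011 0.03 [array([145.,  93.]), array([328.,  93.])]
0.011 0.05 [array([132., 133.]), array([340., 133.])]
-0.011 -0.0037 [array([164., 117.]), array([311., 117.])]
-0.011 0.01 [array([158., 139.]), array([316., 140.])]
-0.011 0.03 [array([149., 178.]), array([325., 179.])]
-0.011 0.05 [array([137., 228.]), array([336., 228.])]
```

The pad face lines match tips near z = 0.03, still above the lens top. I'll open and step down, checking the force.

```bash

python3 -m crank '{"translation":[[0,0,0],[0,0,0],[0,0,0],[0,0,0],[0,0,0],[0,0,2],[0,0,2],[0,0,0]],"roll":[0,0,0,0,0,0,0,0],"fingers":[1,1,1,1,1,1,1,1]}' |grep -E "pos|cont|wid"
python3 -m crank '{"translation":[[0,0,2],[0,0,0],[0,0,0]],"roll":[0,0,0],"fingers":[1,1,1]}'|grep -E "pos|cont"
python3 -m crank '{"translation":[[0,0,2],[0,0,0],[0,0,0]],"roll":[0,0,0],"fingers":[1,1,1]}'|grep -E "pos|cont"
```

```text
position: [0.5348, -0.4018, -0.0082]
contact_force: [-0.1, -0.4, -0.6]
width: 0.0852
position: [0.5351, -0.402, -0.0098]
contact_force: [0.1, -0.2, -0.2]
position: [0.535, -0.402, -0.0118]
contact_force: [0.4, -0.3, 0.1]
```

```bash

python3 -m crank '{"translation":[[0,0,0],[0,0,0],[0,0,0],[0,0,0],[0,0,0],[0,0,0],[0,0,0],[0,0,0]],"roll":[0,0,0,0,0,0,0,0],"fingers":[0.8,0.75,0.7,0.65,0.6,0.55,0.5,0.5]}'|grep -vE "ee_rot"
```

```text
clock: 16.7
position: [0.535, -0.4021, -0.0117]
contact_force: [-0.7, -0.0, -0.6]
width: 0.043
gripper_force: 0.0
```

```bash

python3 -m crank '{"translation":[[0,0,0],[0,0,0],[0,0,0],[0,0,0],[0,0,0],[0,0,2],[0,0,2],[0,0,0]],"roll":[0,0,0,0,0,0,0,0],"fingers":[1,1,1,1,1,1,1,1]}' |grep -E "pos|cont|wid"
python3 -m crank '{"translation":[[0,0,2],[0,0,0],[0,0,0]],"roll":[0,0,0],"fingers":[1,1,1]}'|grep -E "pos|cont"
python3 - <<'E'
from h import *
c,im=snap("lens4");a=im[190:390,140:500]
cs=camera_info("scene")
b=get_image("scene");u,v=proj(cs,(.535,-.402,.02)).astype(int);cr=b[v-70:v+40,u-70:u+70]
o=np.zeros((600,800,3),'uint8');o[:300,:540]=cv2.resize(a,(540,300),interpolation=2)
cr=cv2.resize(cr,None,fx=4,fy=4,interpolation=2)[:300];o[300:300+cr.shape[0],:cr.shape[1]]=cr;cv2.imwrite("pics/l4.png",o)
E
```

```text
position: [0.5348, -0.4018, -0.0162]
contact_force: [0.5, 0.1, -0.6]
width: 0.0855
position: [0.535, -0.4021, -0.0178]
contact_force: [0.6, -0.1, -1.3]
```

View pics/l4.png

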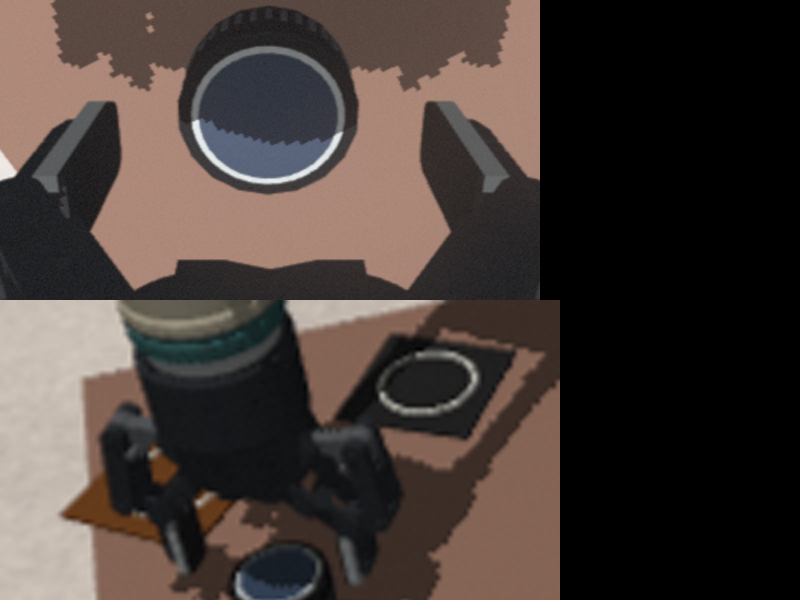

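The view shows the open tips about 44 mm behind the reported TCP, so at z of about 0.026. The reported TCP therefore lies about 30–40 mm beyond the real tips. I'll lower another 15 mm in checked steps, then close.

```bash

python3 -m crank '{"translation":[[0,0,4],[0,0,4],[0,0,0],[0,0,0]],"roll":[0,0,0,0],"fingers":[1,1,1,1]}'|grep -E "pos|cont"
python3 -m crank '{"translation":[[0,0,3],[0,0,2],[0,0,0],[0,0,0]],"roll":[0,0,0,0],"fingers":[1,1,1,1]}'|grep -E "pos|cont"
python3 -m crank '{"translation":[[0,0,0],[0,0,0],[0,0,0],[0,0,0],[0,0,0],[0,0,0],[0,0,0],[0,0,0]],"roll":[0,0,0,0,0,0,0,0],"fingers":[0.8,0.75,0.7,0.65,0.6,0.55,0.5,0.5]}'|grep -vE "ee_rot"
```

```text
position: [0.5349, -0.4019, -0.0261]
contact_force: [-0.8, 0.1, 0.1]
position: [0.535, -0.402, -0.0308]
contact_force: [-0.4, 0.6, -0.1]
clock: 19.5
position: [0.5353, -0.4023, -0.0302]
contact_force: [-0.9, -0.2, 4.3]
width: 0.0522
gripper_force: 42.4
```

```bash

python3 -m crank '{"translation":[[0,0,-10],[0,0,-20],[0,0,-25],[0,0,-15],[10,1,0],[22,3,0],[30,4,0],[32,4,0]],"roll":[0,0,0,0,0,0,0,0],"fingers":[0.5,0.5,0.5,0.5,0.5,0.5,0.5,0.5]}'|grep -vE "ee_rot"
python3 -m crank '{"translation":[[32,4,0],[32,4,0],[25,3,0],[13,2,0],[0,0,0],[0,0,0],[0,0,0]],"roll":[0,0,0,0,0,0,0],"fingers":[0.5,0.5,0.5,0.5,0.5,0.5,0.5]}'|grep -vE "ee_rot"
python3 - <<'E'
from h import *
delta(.3715,-.2912,-.026);c,im=snap("lens5");V=im.min(2)
cv2.imwrite("pics/l5.png",im)
E
```

```text
clock: 20.3
position: [0.4545, -0.3471, 0.0378]
contact_force: [-0.2, -0.4, -1.2]
width: 0.0528
gripper_force: 42.2
clock: 21.0
position: [0.373, -0.2926, 0.0394]
contact_force: [0.1, 0.4, -1.2]
width: 0.0524
gripper_force: 42.2
shift [ 1.9  0.6 65.4] shift [ 1.9  0.6 65.4] roll 0 pos [ 0.373  -0.2926  0.0394] yaw 153.1 q6 -1.91
```

View pics/l5.png

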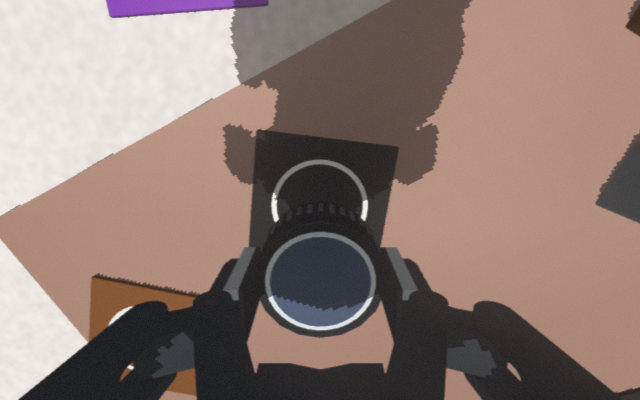

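The lens is held level over its pad, with the circle centred around col 320. Lowering it.

```bash

python3 -m crank '{"translation":[[1,0,12],[0,0,20],[0,0,16],[0,0,10],[0,0,4],[0,0,2],[0,0,0],[0,0,0]],"roll":[0,0,0,0,0,0,0,0],"fingers":[0.5,0.5,0.5,0.5,0.5,0.5,0.5,0.5]}'|grep -vE "ee_rot"
python3 -m crank '{"translation":[[0,0,1],[0,0,0],[0,0,0],[0,0,0],[0,0,0],[0,0,0],[0,0,0],[0,0,0]],"roll":[0,0,0,0,0,0,0,0],"fingers":[0.5,0.5,0.65,0.7,0.8,0.9,1,1]}'|grep -vE "ee_rot"
python3 -m crank '{"translation":[[0,0,-10],[0,0,-30],[0,0,-45],[0,0,-45],[0,0,-45],[0,0,-40],[0,0,0],[0,0,0]],"roll":[0,0,0,0,0,0,0,0],"fingers":[1,1,1,1,1,1,1,1]}'
python3 - <<'E'
from h import *
c,im=snap("lens6");I=im.astype(int)
w=np.zeros(im.shape[:2],bool);w[100:260,240:400]=1
g=blob((I[...,0]-I[...,2]>15)&w,(320,177));print(rect(c,g,.03),cv2.minEnclosingCircle(g))
cv2.imwrite("pics/dum.png",im)
# camera target: top view remeasure by its light-grey top vs dark sides
t=get_image("top");ct=camera_info("top");hs=t.astype(int);grey=(abs(hs[...,2]-hs[...,0])<22)&(hs.min(2)>80)
for n,uv,z in(("cam",(332,206),.036),("ctl",(263,203),.03)):
    w=np.zeros(grey.shape,bool);u,v=uv;w[v-20:v+21,u-20:u+21]=1
    m=(grey&w).astype('uint8')
    for k in cv2.findContours(m,0,1)[0]:
        if cv2.contourArea(k)>15:print(n,rect(ct,k,z))
delta(.452,-.093,.18)
E
```

```text
clock: 21.85
position: [0.3711, -0.2912, -0.0242]
contact_force: [-0.4, 0.3, -2.0]
width: 0.0527
gripper_force: 42.2
clock: 22.65
position: [0.3706, -0.2908, -0.0257]
contact_force: [0.0, 0.9, -0.5]
width: 0.0854
gripper_force: 0.0
clock: 23.45
position: [0.3708, -0.291, 0.1906]
ee_rot: [0.001, 0.232, 0.973, -0.001]
contact_force: [-0.5, 0.5, -0.7]
width: 0.0854
gripper_force: 0.0
(0.3712, -0.29, 40.1, 39.5, -26.8) ((320.2518310546875, 168.18612670898438), 20.003637313842773)
cam (0.4561, -0.0963, 44.1, 43.4, 41.1)
ctl (0.4671, 0.1147, 70.6, 37.6, 22.9)
shift [ 15.6 212.8   8.4] shift [ 15.6 212.8   8.4] roll 0 pos [ 0.3697 -0.2899  0.1884] yaw 153.1 q6 -1.92
```

Lens is placed about 2 mm off centre. Now the camera: sides near 41°, so tool yaw 131 keeps the fingers clear of the brown box.

```bash

python3 -m crank '{"translation":[[0,0,0],[0,0,0],[0,0,0],[18,38,0],[18,39,0],[18,39,0],[18,39,0],[18,38,0]],"roll":[0.128,0.128,0.128,0,0,0,0,0],"fingers":[1,1,1,1,1,1,1,1]}'
python3 -m crank '{"translation":[[0,0,0],[0,0,0],[0,0,0]],"roll":[0,0,0],"fingers":[1,1,1]}'|grep pos
python3 - <<'E'
from h import *
c,im=snap("cam1");I=im.astype(int)
grey=(abs(I[...,2]-I[...,0])<25)&(im.min(2)>75);u,v=proj(c,(.456,-.096,.036)).astype(int);print(u,v)
w=np.zeros(grey.shape,bool);w[v-50:v+50,u-50:u+50]=1
for k in cv2.findContours((grey&w).astype('uint8'),0,1)[0]:
    if cv2.contourArea(k)>100:
        r=rect(c,k,.036);print(r)
delta(r[0],r[1],-.02,131)
cv2.imwrite("pics/c1.png",cv2.resize(im[80:380,120:520],(600,450)))
E
```

```text
clock: 24.35
position: [0.456, -0.094, 0.1875]
ee_rot: [-0.002, 0.414, 0.91, -0.0]
contact_force: [0.4, -0.7, -0.1]
width: 0.0853
gripper_force: 0.0
position: [0.4558, -0.0965, 0.1882]
319 171
(0.4532, -0.0933, 50.0, 45.6, -48.6)
shift [  4.5   0.3 208.5] shift [  4.5   0.3 208.5] roll 0.001 pos [ 0.4559 -0.0969  0.1885] yaw 131.1 q6 -1.07
```

View pics/c1.png

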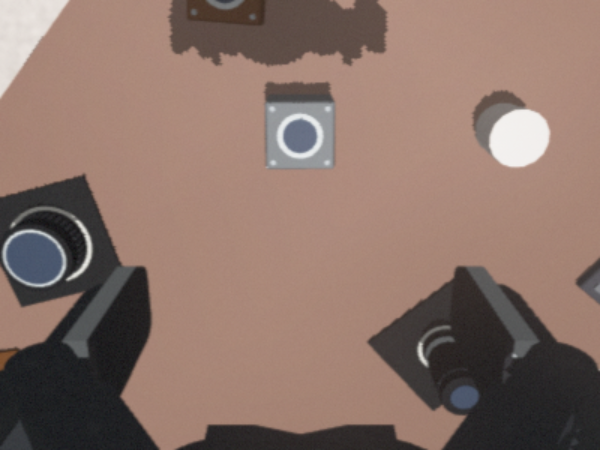

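The camera is squarely between the fingers at crop (300,134). The lens and the eyepiece stand centred on their pads, and the jar at (519,137) is clear. Descend 214 mm.

```bash

python3 -m crank '{"translation":[[1,0,40],[1,0,45],[0,0,45],[0,0,35],[0,0,20],[0,0,15],[0,0,9],[0,0,0]],"roll":[0,0,0,0,0,0,0,0],"fingers":[1,1,1,1,1,1,1,1]}'|grep -vE "ee_rot"
python3 -m crank '{"translation":[[0,0,0],[0,0,5],[0,0,0],[0,0,0],[0,0,0],[0,0,0],[0,0,0],[0,0,0]],"roll":[0,0,0,0,0,0,0,0],"fingers":[1,1,0.7,0.6,0.5,0.4,0.4,0.4]}'|grep -vE "ee_rot"
python3 -m crank '{"translation":[[0,0,0],[0,0,0],[0,0,0]],"roll":[0,0,0],"fingers":[0.4,0.4,0.4]}'
python3 - <<'E'
from h import *
delta(.6662,.1162,.04,155.9)
E
```

```text
clock: 25.5
position: [0.4543, -0.0952, -0.0207]
contact_force: [0.2, 0.5, 0.4]
width: 0.0856
gripper_force: 0.0
clock: 26.3
position: [0.4558, -0.0946, -0.0242]
contact_force: [-0.7, 0.1, 5.4]
width: 0.045
gripper_force: 42.2
clock: 26.6
position: [0.4558, -0.0946, -0.0242]
ee_rot: [0.0, 0.414, 0.911, 0.0]
contact_force: [-0.1, 0.6, 6.0]
width: 0.0453
gripper_force: 42.2
shift [ 20.3 297.1 -64.2] shift [-106.   278.3  -64.2] roll -0.432 pos [ 0.4558 -0.0946 -0.0242] yaw 131.1 q6 -1.07
```

```bash

python3 -m crank '{"translation":[[0,0,-10],[0,0,-25],[0,0,-30],[0,0,-25],[0,0,0],[1,15,0],[2,30,0],[3,38,0]],"roll":[0,0,0,0,0,0,0,0],"fingers":[0.4,0.4,0.4,0.4,0.4,0.4,0.4,0.4]}'|grep -vE "ee_rot"
python3 -m crank '{"translation":[[3,40,0],[3,40,0],[3,40,0],[3,40,0],[2,34,0],[0,20,0],[0,0,0],[0,0,0]],"roll":[0,0,0,0,0,0,0,0],"fingers":[0.4,0.4,0.4,0.4,0.4,0.4,0.4,0.4]}'|grep -vE "ee_rot"
python3 -m crank '{"translation":[[0,0,0],[0,0,0],[0,0,0],[0,0,0],[0,0,0],[0,0,0]],"roll":[-0.1,-0.12,-0.12,-0.09,0,0],"fingers":[0.4,0.4,0.4,0.4,0.4,0.4]}'
python3 - <<'E'
from h import *
c,im=snap("cam2");cv2.imwrite("pics/c2.png",cv2.resize(im[80:380,120:520],(600,450)))
delta(.6662,.1162,-.0195,155.9)
E
```

```text
clock: 27.4
position: [0.5133, -0.0344, 0.0639]
contact_force: [0.5, -0.5, -0.3]
width: 0.0453
gripper_force: 41.4
clock: 28.2
position: [0.6646, 0.1168, 0.063]
contact_force: [0.2, 0.3, -1.0]
width: 0.0451
gripper_force: 41.4
clock: 28.8
position: [0.6649, 0.1154, 0.0649]
ee_rot: [-0.001, 0.211, 0.977, -0.0]
contact_force: [-0.4, -0.2, -0.1]
width: 0.0452
gripper_force: 41.4
shift [-0.6  1.1 84.5] shift [-0.6  1.1 84.5] roll -0.004 pos [0.6652 0.1155 0.065 ] yaw 155.6 q6 -1.08
```

View pics/c2.png

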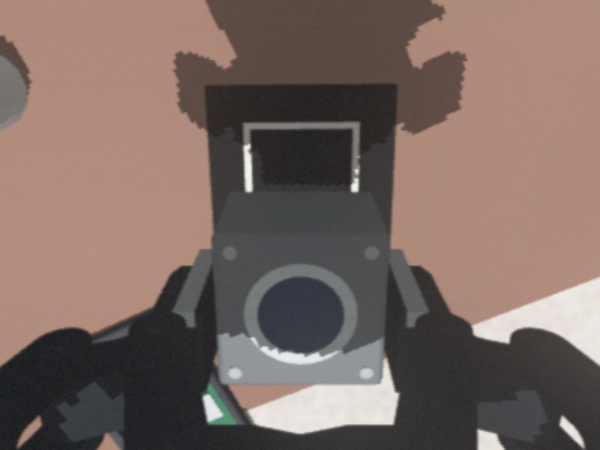

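The camera box is level and square to the outline (crop cols 245–360). Lowering it 85 mm in stages.

```bash

python3 -m crank '{"translation":[[0,1,12],[0,0,22],[0,0,22],[0,0,15],[0,0,8],[0,0,3],[0,0,1],[0,0,0]],"roll":[0,0,0,0,0,0,0,0],"fingers":[0.4,0.4,0.4,0.4,0.4,0.4,0.4,0.4]}'|grep -vE "ee_rot"
python3 -m crank '{"translation":[[0,0,1],[0,0,0],[0,0,0],[0,0,0],[0,0,0],[0,0,0],[0,0,0],[0,0,0]],"roll":[0,0,0,0,0,0,0,0],"fingers":[0.4,0.4,0.57,0.65,0.75,0.9,1,1]}'|grep -vE "ee_rot"
python3 -m crank '{"translation":[[0,0,-10],[0,0,-30],[0,0,-45],[0,0,-45],[0,0,-45],[0,0,-33],[0,0,0],[0,0,0]],"roll":[0,0,0,0,0,0,0,0],"fingers":[1,1,1,1,1,1,1,1]}'
python3 - <<'E'
from h import *
c,im=snap("cam3");I=im.astype(int)
grey=(abs(I[...,2]-I[...,0])<25)&(im.min(2)>75);u,v=proj(c,(.6662,.1162,.04)).astype(int);print(u,v)
w=np.zeros(grey.shape,bool);w[v-50:v+50,u-50:u+50]=1
for k in cv2.findContours((grey&w).astype('uint8'),0,1)[0]:
    if cv2.contourArea(k)>100: print(rect(c,k,.04))
delta(.4664,.1142,.188,113)
E
```

```text
clock: 29.65
position: [0.6671, 0.1169, -0.017]
contact_force: [-0.2, -0.5, -0.7]
width: 0.0454
gripper_force: 41.4
clock: 30.45
position: [0.6664, 0.1168, -0.0187]
contact_force: [0.1, -0.1, -0.0]
width: 0.0851
gripper_force: 0.0
clock: 31.25
position: [0.6667, 0.1169, 0.1911]
ee_rot: [0.001, 0.21, 0.978, 0.0]
contact_force: [-0.7, -0.4, 0.3]
width: 0.0854
gripper_force: 0.0
318 170
(0.6619, 0.118, 56.7, 51.7, -24.2)
shift [180.8 -84.2   1.2] shift [  75.5 -184.6    1.2] roll 0.747 pos [0.6658 0.1168 0.1892] yaw 155.8 q6 -1.08
```

```bash

python3 -m crank '{"translation":[[0,0,0],[0,0,0],[0,0,0],[0,0,0],[0,0,0],[0,0,0],[37,15,0],[37,15,0]],"roll":[-0.137,-0.137,-0.137,-0.137,-0.138,-0.138,0,0],"fingers":[1,1,1,1,1,1,1,1]}'|grep pos
python3 -m crank '{"translation":[[37,15,0],[37,15,0],[37,15,0],[0,0,0],[0,0,0],[0,0,0]],"roll":[0,0,0,0,0,0],"fingers":[1,1,1,1,1,1]}'
python3 - <<'E'
from h import *
c,im=snap("ctl1");I=im.astype(int)
grey=(abs(I[...,2]-I[...,0])<25)&(im.min(2)>75);u,v=proj(c,(.4664,.1142,.03)).astype(int);print(u,v)
w=np.zeros(grey.shape,bool);w[v-60:v+60,u-70:u+70]=1
for k in cv2.findContours((grey&w).astype('uint8'),0,1)[0]:
    if cv2.contourArea(k)>100:
        r=rect(c,k,.03);print(r);delta(r[0],r[1],-.03,r[4])
cv2.imwrite("pics/t1.png",cv2.resize(im[80:380,120:520],(600,450)))
E
```

```text
position: [0.5848, 0.1153, 0.1861]
clock: 32.7
position: [0.4676, 0.1136, 0.1888]
ee_rot: [-0.0, -0.199, 0.98, 0.0]
contact_force: [0.2, 0.5, -0.5]
width: 0.0856
gripper_force: 0.0
320 168
(0.4635, 0.1151, 77.6, 41.9, 22.2)
shift [  3.5   3.1 218.8] shift [  3.5   3.  218.8] roll 0.014 pos [0.4679 0.1136 0.1888] yaw -157.0 q6 -1.88
```

View pics/t1.png

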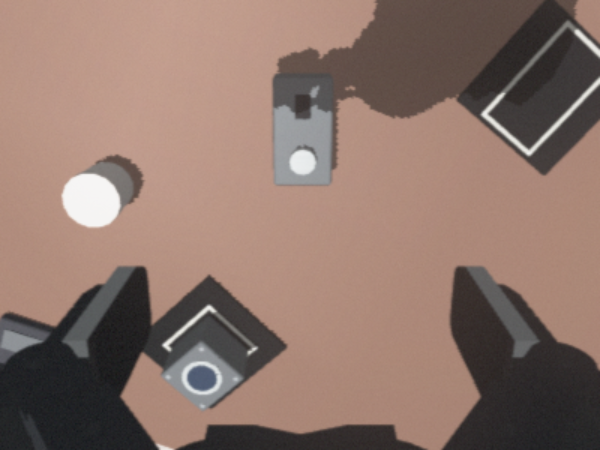

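The controller is aligned between the fingers (crop cols 273–332, rows 73–186), and the camera sits square on its pad at crop (203,377). That was the last picture, so from here I'll measure only. Descend 217 mm.

```bash

python3 -m crank '{"translation":[[1,1,40],[1,1,45],[0,0,45],[0,0,35],[0,0,20],[0,0,15],[0,0,9],[0,0,0]],"roll":[0,0,0,0,0,0,0,0],"fingers":[1,1,1,1,1,1,1,1]}'|grep -vE "ee_rot"
python3 -m crank '{"translation":[[0,0,0],[0,0,5],[0,0,3],[0,0,0],[0,0,0],[0,0,0],[0,0,0],[0,0,0]],"roll":[0,0,0,0,0,0,0,0],"fingers":[1,1,0.7,0.6,0.5,0.4,0.35,0.35]}'|grep -vE "ee_rot"
python3 -m crank '{"translation":[[0,0,0],[0,0,0],[0,0,0]],"roll":[0,0,0],"fingers":[0.35,0.35,0.35]}'
python3 - <<'E'
from h import *
delta(.3765,.2634,.04,164)
E
```

```text
clock: 33.55
position: [0.464, 0.1146, -0.0212]
contact_force: [0.0, -0.6, 0.4]
width: 0.0855
gripper_force: 0.0
clock: 34.35
position: [0.4645, 0.1147, -0.0273]
contact_force: [-0.3, -0.5, 5.0]
width: 0.0395
gripper_force: 41.9
clock: 34.65
position: [0.4645, 0.1147, -0.0272]
ee_rot: [0.0, -0.199, 0.98, -0.0]
contact_force: [-0.7, 0.1, 5.7]
width: 0.0393
gripper_force: 42.0
shift [ 23.  171.3 -67.2] shift [125.6 118.7 -67.2] roll 0.68 pos [ 0.4645  0.1147 -0.0272] yaw -157.0 q6 -1.88
```

```bash

python3 -m crank '{"translation":[[0,0,-10],[0,0,-22],[0,0,-25],[0,0,-13],[2,12,0],[3,25,0],[4,32,0],[4,34,0]],"roll":[0,0,0,0,0,0,0,0],"fingers":[0.35,0.35,0.35,0.35,0.35,0.35,0.35,0.35]}'|grep -vE "ee_rot"
python3 -m crank '{"translation":[[4,32,0],[4,24,0],[2,12,0],[0,0,0],[0,0,0],[0,0,0],[0,0,0],[0,0,0]],"roll":[0,0,0,0,0.1,0.13,0.14,0.13],"fingers":[0.35,0.35,0.35,0.35,0.35,0.35,0.35,0.35]}'|grep -vE "ee_rot"
python3 -m crank '{"translation":[[0,0,0],[0,0,0],[0,0,0],[0,0,0]],"roll":[0.12,0.06,0,0],"fingers":[0.35,0.35,0.35,0.35]}'
python3 - <<'E'
from h import *
delta(.3765,.2634,-.0225,164)
E
```

```text
clock: 35.45
position: [0.4099, 0.2053, 0.0414]
contact_force: [0.1, -0.7, -2.0]
width: 0.0394
gripper_force: 41.2
clock: 36.25
position: [0.3766, 0.262, 0.042]
contact_force: [-0.9, 0.3, -1.5]
width: 0.0392
gripper_force: 41.2
clock: 36.65
position: [0.3765, 0.2624, 0.0421]
ee_rot: [-0.0, 0.139, 0.99, -0.0]
contact_force: [-0.3, -0.2, -1.0]
width: 0.039
gripper_force: 41.2
shift [ 0.3  0.9 64.6] shift [ 0.3  0.9 64.6] roll 0.001 pos [0.3765 0.2624 0.0421] yaw 164.0 q6 -0.84
```

```bash

python3 -m crank '{"translation":[[0,1,10],[0,0,18],[0,0,16],[0,0,10],[0,0,6],[0,0,3],[0,0,0],[0,0,0]],"roll":[0,0,0,0,0,0,0,0],"fingers":[0.35,0.35,0.35,0.35,0.35,0.35,0.35,0.35]}'|grep -vE "ee_rot"
python3 -m crank '{"translation":[[0,0,1],[0,0,0],[0,0,0],[0,0,0],[0,0,0],[0,0,0],[0,0,0],[0,0,0]],"roll":[0,0,0,0,0,0,0,0],"fingers":[0.35,0.35,0.5,0.6,0.75,0.9,1,1]}'|grep -vE "ee_rot"
python3 -m crank '{"translation":[[0,0,-10],[0,0,-30],[0,0,-45],[0,0,-45],[0,0,-45],[0,0,-33],[0,0,0],[0,0,0]],"roll":[0,0,0,0,0,0,0,0],"fingers":[1,1,1,1,1,1,1,1]}'
python3 - <<'E'
from h import *
def fit(c,I,near,thr,z,lab,R=30):
    u,v=proj(c,near).astype(int);w=np.zeros(I.shape[:2],bool);w[v-R:v+R,u-R:u+R]=1
    for k in cv2.findContours((thr&w).astype('uint8'),0,1)[0]:
        if cv2.contourArea(k)>25:print(lab,rect(c,k,z))
c,im=snap("ctl3");I=im.astype(int)
fit(c,I,(.3765,.2634,.034),(abs(I[...,2]-I[...,0])<25)&(im.min(2)>60)&(im.max(2)<190),.034,"ctl",60)
fit(c,I,(.3765,.2634,.034),(I[...,0]-I[...,2]>4)&(im.min(2)>45),.034,"ctl bluish",60)
im=cv2.imread("pics/cam3.png");I=im.astype(int)
R=cv2.Rodrigues  # cam3 was taken at TCP (.6667,.1169,.19), yaw 155.8: rebuild its camera pose from the present one
Rw=cv2.Rodrigues(c["rvec"])[0];p,a,_=tcp();t=np.radians(155.8-a)
Q=np.array([[np.cos(t),-np.sin(t),0],[np.sin(t),np.cos(t),0],[0,0,1]])
C=-Rw.T@c["tvec"];C2=np.r_[.6662,.1168,.190]+Q@(C-p);R2=Rw@Q.T
c2=dict(mtx=c["mtx"],rvec=cv2.Rodrigues(R2)[0],tvec=-R2@C2)
fit(c2,I,(.6662,.1162,.04),(I[...,0]-I[...,2]>25),.04,"cam glass")
E
```

```text
clock: 37.45
position: [0.3769, 0.2643, -0.0203]
contact_force: [-0.4, -0.7, -0.4]
width: 0.0392
gripper_force: 41.2
clock: 38.25
position: [0.3765, 0.2641, -0.0217]
contact_force: [0.2, 1.1, -0.6]
width: 0.0854
gripper_force: 0.0
clock: 39.05
position: [0.3765, 0.2641, 0.1874]
ee_rot: [0.001, 0.139, 0.99, 0.001]
contact_force: [-1.0, -0.3, -0.8]
width: 0.0857
gripper_force: 0.0
ctl (0.3719, 0.2647, 83.0, 80.4, -15.9)
ctl (0.3266, 0.2827, 100.9, 10.1, 74.1)
ctl bluish (0.3772, 0.2648, 70.7, 38.1, -15.9)
cam glass (0.6683, 0.1174, 20.2, 19.7, -24.6)
```

All four are within 3 mm of their outlines and aligned, and the arm is clear.

```bash
python3 -m crank '{"translation":[[0,0,0],[0,0,0],[0,0,0]],"roll":[0,0,0],"fingers":[1,1,1]}'|grep clock; python3 -c "
from rig import manip;print(manip.sign_off())"
```

```text
clock: 39.4
the job is handed in; nothing more can be done
None
```

The job is handed in at 39.4 s: by my camera measurements the lens, eyepiece, camera and controller each stand released on their own pad, within about 3 mm of the outline's centre and lined up with it; I did not re-measure the jar and phone at the end.

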